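Pry the split ring off a microscope base

TASK

The frosted glass stage plate of the white microscope base is coming out for cleaning, so its split retaining ring has to come off. Take the yellow-handled hook pick from its wooden stand, put its toe through the gap and under the ring end that lies over the orange notch, and lift that end out of its groove until the brass spring catch flips back under the ring and holds it up. Hang the pick back in the fork of its stand, then draw the ring out from under the fixed black lip opposite the catch and lay it flat in the blue tray without dropping it; leave the beaker, jar and slide box alone.

Things in the scene. Friction and masses are not known exactly. Their poses are not given: they have to be found in the camera images.
- groove (a point): Centre of the round groove in the white microscope base (190 x 190 mm, top 55 mm above the bench, fixed, placed differently each time). The point is on the groove floor, 49 mm above the bench; the groove is a recess 6 mm deep, 123 mm across, with glass at floor level in the middle. x, y are the base's axes, z up.
- notch (a point): Middle of the floor of the orange notch, sunk 12 mm below the groove floor. A pocket 25 mm (base x) by 64 mm (base y), from the ring's gap to under its +y end: in the groove's frame it spans x -60 to -35 and y -22 to +42 mm.
- ring_center (a point): Centre of the dark steel split ring (on its axis, mid-thickness): outer diameter 120, inner 96, band 12 wide, 6 thick, 0.14 kg. Starts in the groove, top flush with the base's top, axes along the groove's. The 48 degree gap is centred on its -x; ends at 156 and 204 degrees from +x towards +y. Along the line x = -47 mm the gap runs from y = -21 to +21 mm. z is the ring's axis.
- ring_end (a point): The ring end to be lifted: a point on the ring 54 mm from its axis at 153 degrees from its +x towards +y, half-way up its thickness, 3 degrees in from the end face. Lies over the notch.
- catch_pivot (a point): Hinge of the brass catch on the base, 78 mm from the groove's centre at 120 degrees from the groove's +x towards +y, 58 mm above the bench. The arm, 9 mm wide and 3 to 4 mm thick, points to the groove's centre and its tip reaches 22 mm from the hinge, so it lies over the ring's outer edge.
- lip (a point): Inner edge, underside, of a fixed black lip on the base opposite the catch: 56 mm from the groove's centre at 300 degrees from the groove's +x towards +y, 2 mm above the ring's top, 16 mm wide, 5 mm thick, so it overlaps the ring's outer 4 mm. The raised ring comes free when it is drawn about 7 mm away from the lip, towards the catch, and lifted.
- catch (a joint): Spring catch: 0 rad when down. The rising ring pushes it up to about 0.55 rad; it springs back to 0 beneath the ring once the ring end is 17 to 22 mm above its start (takes about 5 N there). The ring then rests tilted on it, ring_end about 10 mm above its start.
- pick_grip (a point): Centre of the pick's square yellow handle, 22 x 22 x 65 mm tall. The pick is upright, 150 mm tall, 0.12 kg. Below the handle: a collar 30 x 30 x 5 mm (underside 37.5 mm below this point), a shaft 8 x 8 mm and at the foot a flat toe 8 wide, 4 thick, pointing to the pick's +x: tip 18 mm ahead of the shaft axis, heel 4 mm behind. Toe underside 117.5 mm below this point.
- fork_seat (a point): Where the pick hangs: top of the stand's fork, 110 mm above the bench, in a slot 14 mm wide along the stand's x, open 29 mm ahead (+x), closed 16 mm behind. The collar rests on the prongs, the toe points along +x; the pick lifts straight up and goes back straight down. Starts 6 mm behind this point.
- fork: Wooden pick stand, fixed, placed differently each time: foot 100 x 90 x 12 mm, upright at the back, fork 10 mm thick on top, 50 mm wide. Origin on the bench 6 mm behind the fork seat; x towards the slot's open end.
- tray_in (a point): Centre of the inner floor of the blue tray, 5 mm above the bench. The inside is 190 x 190 mm, walls 5 mm thick and 28 mm high. Fixed, placed differently each time, on either side of the microscope base (it changes sides with the stand).
- beaker: Clear glass beaker, 70 mm wide, 90 mm high, bystander; origin under its centre.
- jar: Amber glass jar, 64 mm wide, 100 mm high, bystander; origin under its centre.
- slidebox: Open wooden box of glass slides, 85 x 110 x 36 mm, bystander; origin under its centre.
- ring: The split ring as a body; origin on its axis at the underside, 3 mm below ring_center.
- pick: The pick as a body; origin on the shaft axis at the underside of the toe.
Mind the look-alikes: they are no part of the job. Of the things like the ring, leave any that is red; of the rest the larger one is meant.

How it is judged (in metres and radians):
On the way, in this order (a step that is already met when the one before it is completed fails the run):
1. the pick, and not the fingers, has lifted the ring end at least 13 mm out of the groove, with the ring still over the base (contact force between pick and ring above 0.3 N and contact force between the fingers and ring below 0.1 N and z of ring_end in the frame of groove above 0.016 m and horizontal distance between ring_center and groove below 0.02 m), for 0.1 s.
2. the ring end stays up on the catch with neither pick nor fingers touching the ring (contact force between each of pick, the fingers and ring below 0.05 N and z of ring_end in the frame of groove above 0.009 m and horizontal distance between ring_center and groove below 0.02 m and value of joint catch below 0.1 rad and linear speed of ring below 0.03 m/s), for 0.3 s.
3. the pick hangs in its fork again, let go (horizontal distance between pick_grip and fork_seat below 0.018 m and z of pick_grip in the frame of fork_seat between 0.033 and 0.042 m and angle between pick_grip's own z axis and vertical below 0.1 rad and contact force between the fingers and pick below 0.05 N), for 0.2 s.
At the end, for the whole second after the job is handed in: The ring rests flat on the tray floor (centre within 55 mm of the tray centre and under 8 mm above the floor, tilt under 0.08 rad); the pick hangs at rest upright in the fork (within 18 mm of the seat, height within 4 mm, tilt under 0.1 rad); the catch is back down (horizontal distance between ring_center and tray_in below 0.055 m and z of ring_center in the frame of tray_in below 0.008 m and angle between ring_center's own z axis and vertical below 0.08 rad and linear speed of each of ring, pick below 0.02 m/s and horizontal distance between pick_grip and fork_seat below 0.018 m and z of pick_grip in the frame of fork_seat between 0.033 and 0.042 m and angle between pick_grip's own z axis and vertical below 0.1 rad and value of joint catch below 0.1 rad); the robot touches nothing.
It fails at once if a bystander is shifted more than 20 mm (distance of any of beaker, jar, slidebox from where it was at the start of the episode above 0.02 m).
It fails at once if the ring is dropped or flung: it moves faster than 0.7 m/s while nothing holds it (linear speed of ring above 0.7 m/s and contact force between each of the fingers, pick and ring below 0.05 N).
It also fails if it takes over 64 s, if anything falls off the work surface, if the arm or the gripper's body presses on something with over 40 N, if the wrist force passes 120 N, or if a joint passes its speed limit or range.

ROBOT

A 7-joint arm with a two-finger parallel gripper is mounted at the origin on the work surface. World frame = base frame: x ahead of the robot, y to its left, z up, the work surface at z = 0. Lengths are in m, angles in degrees, forces in N, time in s.
With the tool pointing down it reaches from about 0.425 to 1.025 m from the base axis. Payload 9.4 kg.
Tool frame: the origin (TCP) lies at the very end of the fingers, on their centre line; the grasp point (between the pads) lies 19 mm behind it; z points along the fingers, y is the line along which they close (so a half turn about z gives the same grasp; the last joint's range is limited). The gripper opens to 93 mm and grips with 3 to 60 N. Pads are 15 mm wide; open, the fingers measure 128 mm over their backs; the gripper's body (75 mm by 188 mm) begins 65 mm behind the grasp point.
Start: joints at [-4.395, 34.337, -0.143, 91.639, 0.103, 54.024, -4.572], TCP at [0.725, -0, 0.219] pointing down, gripper open.
Joint ranges: [-147.43, 147.43], [-19.82, 112.94], [-74.19, 73.91], [6.32, 146.72], [-59.91, 239.91], [6.04, 106.73], [-150.56, 150.56]. Speed limits (degrees/s): [127.2, 127.2, 172.46, 172.46, 180, 180, 180].

INTERFACE

Orientations are given as [roll, pitch, yaw] about the fixed x, y, z axes, in that order (R = Rz(yaw) Ry(pitch) Rx(roll)).
In Python, from bench import robot gives the robot as it stands.
- The arm moves only by the tool send_rows, never from a script. Its argument "series" is a list of rows, each an object with "xyz": the shift along the tool's x, y, z as a fraction of full scale, a list of three; "twist": the turn, a rotation vector about the tool's x, y, z as a fraction of full scale, a list of three; "jaw": the closure, from -1 (fully open) to 1 (shut). A call has 1 to 10 rows; each row shifts and turns the commanded pose from where the row before left it, along the tool's axes as they then stand; what a row does not reach is not made up. Full scale, the value 1, is 0.03 m for a shift and 0.08 rad for a turn. A row lasts 1/8 s, in which the tool goes at most 62.5 mm and 10.7 degrees, less where a joint would pass 70% of its speed; a pose out of reach is approached as far as the arm can. A call with a number of a shift or a turn outside -1 to 1 is refused whole. A call with a gripper value outside its range is refused whole. The fingers move at their own pace and stop on an object; the grip force is fixed at half the most. Time passes only in rows, so rows that do not move let the fingers close. It gives the time, the measured TCP pose, the force, the opening and the grip force at its end, in the units of the state.
- robot.get_obs(): the state, without advancing time (a new reading comes with each control period).
- robot.snapshot(name): name is "scene" or "side" or "wrist"; returns a dict with "image" (400x640x3 uint8, red, green, blue), "mtx" (3x3 intrinsics, pixels), "k1" (the pictures are not rectified: a ray, as slopes to the right and down, at radius r is drawn at 1 + k1 r^2 times it, then the intrinsics apply), "rvec" (rotation vector, rad) and "tvec" (3), from world to camera coordinates, as OpenCV has them. Camera axes: x right, y down, z forward; pixel columns grow to the right and rows downward; lengths in m; the calibration is good to about 2 mm. A picture is of the moment at which its call begins. There is no depth.
- robot.hand_in(): hands the job in; it is judged then, once.
Trained networks look in a picture, given as the dict that the camera call returned (one of the last four; its "shot" number tells which), for a name from the list of things; names that differ only in an ending like _2 or _b are one class to them, and where a whole thing is asked for, a point or a joint stands for the part that bears it (a point fixed in the world has none). Each returns a list of dicts, best first, with "conf" (0 to 1); they miss things now and then, are a little off and sometimes report something else, mostly with a low value. They report only what shows in the picture. A call takes as long as a camera call. They do not tell look-alikes from the thing itself.
- robot.trace(target, picture): "mask" (400x640 bool, what is visible of it) and "centre" ([column, row] in pixels, amid what is visible of it).
The state is a dict: "clock": time; "q": joint angles; "dq": joint speeds; "joint_efforts": joint torques, N m; "ee_pos": TCP position; "ee_rot": TCP orientation; "ft_force": force on the tool from outside, world axes, zero at the start; "ft_torque": the same for the moment, N m; "grip_width": opening from 0.0 (shut) to 1.0 (fully open); "finger_force": force on a finger pad.
Only numpy, scipy, OpenCV 4.12 (cv2) and the standard library are available. Lean on these libraries where they do the work, as an engineer would, in place of code of your own. Each camera call takes 0.05 s, during which the arm holds its last target. There are 200 camera calls.

## Working session

There is one attempt and no reset: what is moved stays moved. The work goes in short steps, Python scripts to look and compute and a tool call to move; the robot and the scene stay as the last step left them, time stands still between calls to the robot, and variables do not carry over. Pictures are saved under pics/ and viewed, at most 10 in all, crops included, and the job is handed in when it is done.

Besides the shell and the picture viewer there is one more tool, called after "Emit:" by a JSON object that holds its "api" and its "payload". send_rows: Moves the arm, as the interface text tells. Its arguments: {"type":"object","properties":{"series":{"type":"array","items":{"type":"object","properties":{"xyz":{"type":"array","items":{"type":"number","minimum":-1,"maximum":1}},"twist":{"type":"array","items":{"type":"number","minimum":-1,"maximum":1}},"jaw":{"type":"number"}}}}},"required":["series"]}

```bash
mkdir -p pics; ls
cat > h.py <<'E'
import numpy as np, cv2
from bench import robot
def proj(P,s):
    P=np.atleast_2d(P).astype(float); R=cv2.Rodrigues(np.array(s["rvec"],float))[0]
    c=P@R.T+np.array(s["tvec"]).ravel(); u=c[:,:2]/c[:,2:]; r2=(u**2).sum(1,keepdims=True)
    u=u*(1+s["k1"]*r2); K=np.array(s["mtx"]); return np.c_[u[:,0]*K[0,0]+K[0,2],u[:,1]*K[1,1]+K[1,2]]
def ray(px,s):
    K=np.array(s["mtx"],float); px=np.atleast_2d(px).astype(float)
    u=cv2.undistortPoints(px.reshape(-1,1,2),K,np.array([s["k1"],0,0,0,0.])).reshape(-1,2)
    R=cv2.Rodrigues(np.array(s["rvec"],float))[0]; o=-R.T@np.array(s["tvec"]).ravel()
    return o,np.c_[u,np.ones(len(u))]@R
def onz(px,s,z):
    o,d=ray(px,s); return o+d*((z-o[2])/d[:,2])[:,None]
def save(s,n): cv2.imwrite(f"pics/{n}.png",cv2.cvtColor(s["image"],cv2.COLOR_RGB2BGR))
E
python3 - <<'E'
from h import *
import pickle
for n in("scene","side"):
    s=robot.snapshot(n); save(s,n); pickle.dump(s,open(n+".pkl","wb")); print(n,s["k1"],s["tvec"])
    for t in("ring","pick","fork","catch","beaker","jar","slidebox","tray_in","lip"):
        for d in robot.trace(t,s):
            m=d["mask"]; print(t,round(d["conf"],2),np.round(d["centre"]),m.sum())
print(robot.get_obs())
E
```

```text
pics
scene -0.01900263372475565 [-0.43822889 -0.12671012  1.11058534]
ring 0.94 [317. 240.] 732
ring 0.76 [375. 217.] 270
ring 0.69 [300. 180.] 290
pick 0.87 [363. 119.] 253
pick 0.39 [449. 221.] 1414
fork 0.84 [350. 161.] 1330
fork 0.29 [366. 121.] 282
beaker 0.93 [332. 362.] 2026
jar 0.98 [414. 277.] 1618
slidebox 0.69 [448. 221.] 1554
tray_in 0.65 [201. 323.] 11265
lip 0.9 [314. 236.] 6704
side -0.0464417663303237 [0.52459915 0.10801176 0.94155967]
ring 0.96 [288. 266.] 404
ring 0.9 [392. 262.] 713
ring 0.7 [308. 191.] 421
pick 0.58 [338. 292.] 531
fork 0.62 [336. 316.] 2360
catch 0.74 [349. 150.] 3276
catch 0.52 [326. 220.] 33
catch 0.52 [306. 190.] 386
beaker 0.92 [265. 139.] 604
beaker 0.69 [315. 186.] 438
beaker 0.59 [202. 278.] 2217
jar 0.64 [230. 196.] 973
jar 0.36 [321. 211.] 4961
jar 0.26 [312. 189.] 415
slidebox 0.61 [204. 278.] 2229
tray_in 0.9 [349. 148.] 3269
lip 0.79 [320. 214.] 4850
{'clock': 1.0, 'q': array([-4.39325136, 34.3347703 , -0.14397354, 91.6376091 ,  0.10255872,
       54.02379855, -4.57382264]), 'dq': array([-0.00776703,  0.03411055,  0.02875084, -0.07497358, -0.03158995,
        0.14143926, -0.00979043]), 'joint_efforts': array([ 4.45998885e-04, -7.64825821e+01,  1.49585802e+00, -2.52701783e+01,
       -5.25300892e-02,  1.04498392e-02, -2.64263704e-06]), 'ee_pos': array([ 7.25017208e-01, -1.23065456e-05,  2.18658099e-01]), 'ee_rot': array([1.79995921e+02, 1.47541687e-03, 8.99985582e+01]), 'ft_force': array([ 0.00143217, -0.12004865, -0.14471899]), 'ft_torque': array([ 0.00570205, -0.00025632, -0.02632505]), 'finger_force': 0.0, 'grip_width': 0.9985044738303662}
```

View pics/scene.png

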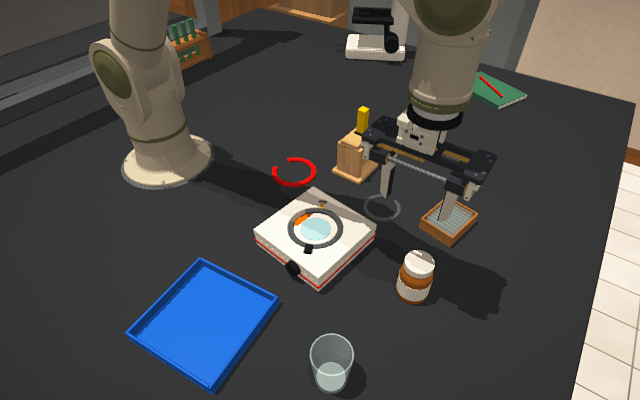

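View pics/side.png

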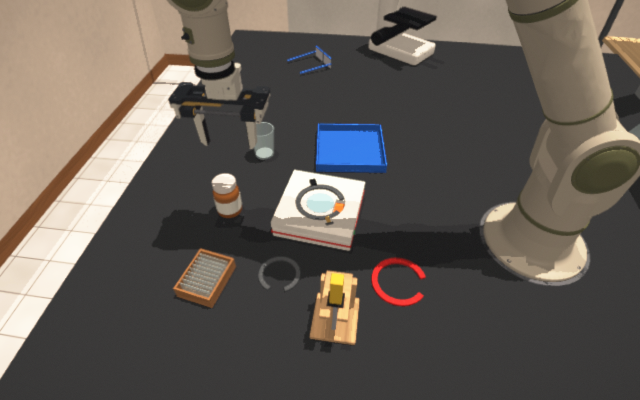

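Ring candidates in scene: dark ring in the base (316,229), small grey ring (381,207), red ring (295,171). The one meant is the dark ring in the white base. Next I'll fit the poses, and take a close crop and a wrist shot to check.

```bash
cat > fit.py <<'E'
from h import *
import pickle
from scipy.optimize import minimize
def box(lx,ly,z0,z1,ox=0,oy=0): return np.array([[ox+a*lx/2,oy+b*ly/2,z] for a in(-1,1) for b in(-1,1) for z in(z0,z1)])
def T(p,P):
    c,s=np.cos(p[2]),np.sin(p[2]); return np.c_[p[0]+c*P[:,0]-s*P[:,1],p[1]+s*P[:,0]+c*P[:,1],P[:,2]]
def sil(p,parts,s):
    m=np.zeros((1600,2560),np.uint8)
    for P in parts:
        cv2.fillConvexPoly(m,cv2.convexHull((4*proj(T(p,P),s)+1.5).astype(np.int32)),1)
    return cv2.resize(m.astype(np.float32),(640,400),interpolation=cv2.INTER_AREA)
def fit(parts,views,p0):
    def c(p): 
        v=0
        for s,m in views:
            a=sil(p,parts,s); v+=np.abs(a-m).sum()/ (a.sum()+m.sum()+1)
        return v
    best=None
    for y in p0[2]:
        r=minimize(c,[p0[0],p0[1],y],method="Nelder-Mead",options=dict(initial_simplex=np.array([p0[0],p0[1],y])+np.array([[0,0,0],[.03,0,0],[0,.03,0],[0,0,.2]])))
        if best is None or r.fun<best.fun: best=r
    return best.x,best.fun
E
python3 - <<'E'
from fit import *
S=[pickle.load(open(n+".pkl","rb")) for n in("scene","side")]
w=robot.snapshot("wrist"); save(w,"wrist0"); pickle.dump(w,open("w0.pkl","wb"))
S2=[robot.snapshot(n) for n in("scene","side")]
def mask(t,s,i=0): return robot.trace(t,s)[i]["mask"].astype(np.float32)
print([onz(px,s,.055) for px,s in(([315,229],S[0]),([320,202],S[1]))])
for s,pts in((S[0],dict(notch=[303,217],catch=[322,203],lip=[308,249],fork=[363,108])),(S[1],dict(notch=[339,207],catch=[328,219],lip=[312,182],fork=[337,278]))):
    for k,v in pts.items(): print(k,onz(v,s,{'fork':.177}.get(k,.055)))
b0=onz([320,202],S[1],.055)[0]
grid=np.radians([-45,-30,-15,0,15,30,44])
B=[(s,mask("lip",s)) for s in S2]
print("base",fit([box(.19,.19,0,.055)],B,[b0[0],b0[1],grid]))
f0=onz([337,278],S[1],.177)[0]
F=[(s,mask("fork",s)) for s in S2]; 
for s,m in F: print(m.sum())
tr=[(S2[0],mask("tray_in",S2[0])),(S2[1],mask("tray_in",S2[1]))]
t0=onz([349,148],S[1],0)[0]
print("tray",fit([box(.2,.2,0,.028)],tr,[t0[0],t0[1],grid]))
for t,z in(("beaker",.045),("jar",.05),("slidebox",.018)):
  for s in S2:
    d=robot.trace(t,s); print(t,[(round(e["conf"],2),np.round(onz(e["centre"],s,z)[0,:2],3)) for e in d[:2]])
a=S[0]["image"][70:300,220:400]; b=S[1]["image"][130:360,250:430]
cv2.imwrite("pics/crop0.png",cv2.cvtColor(cv2.resize(np.hstack([a,b]),None,fx=2.2,fy=2.2,interpolation=cv2.INTER_CUBIC),cv2.COLOR_RGB2BGR))
E
```

```text
[array([[ 0.52952773, -0.01796737,  0.055     ]]), array([[ 0.52651558, -0.00860599,  0.055     ]])]
notch [[ 0.48651832 -0.00391999  0.055     ]]
catch [[0.49545878 0.05730159 0.055     ]]
lip [[ 0.55015198 -0.07146962  0.055     ]]
fork [[0.45609071 0.29255565 0.177     ]]
notch [[0.47903811 0.00229004 0.055     ]]
catch [[0.50115595 0.04401414 0.055     ]]
lip [[ 0.55567307 -0.07702575  0.055     ]]
fork [[0.46208688 0.28236278 0.177     ]]
base (array([ 0.52594323, -0.01283295,  1.44452615]), np.float64(0.14505402743816376))
1318.0
2274.0
tray (array([ 0.46940263, -0.29079486,  0.10670718]), np.float64(0.027838697656989098))
beaker [(0.75, array([ 0.719, -0.234])), (0.48, array([0.485, 0.069]))]
beaker [(0.55, array([ 0.722, -0.251]))]
jar [(0.81, array([0.761, 0.002]))]
jar [(0.86, array([ 0.763, -0.01 ]))]
slidebox [(0.55, array([0.752, 0.198]))]
slidebox [(0.79, array([0.751, 0.209])), (0.28, array([ 0.549, -0.102]))]
```

View pics/crop0.png

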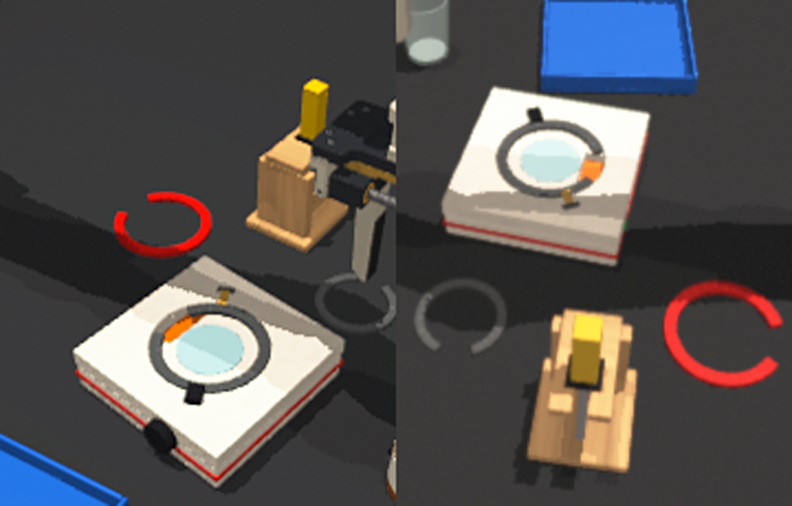

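View pics/wrist0.png

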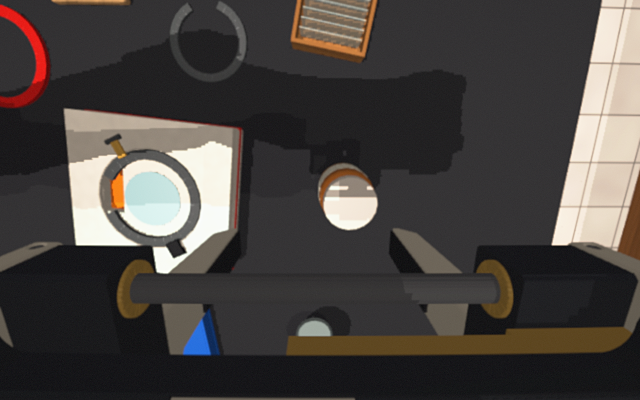

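Crop confirms it: the dark ring in the white base, with orange notch (303,217), brass catch (322,203) and black lip (308,249) in the scene view. The wrist shot shows the base centred near (150,195). Next, closer wrist views of base and stand.

Emit:
{"api": "send_rows", "payload": {"series": [{"xyz": [-0.35,-0.81,-0.15],"jaw": -1},{"xyz": [-0.35,-0.81,-0.15]},{"xyz": [-0.35,-0.81,-0.15]},{"xyz": [-0.35,-0.81,-0.15]},{"xyz": [-0.35,-0.81,-0.15]},{"xyz": [-0.35,-0.81,-0.15]},{"xyz": [-0.35,-0.81,-0.15]},{"xyz": [-0.35,-0.81,-0.15]},{"xyz": [0,0,0]},{"xyz": [0,0,0]}]}}

```text
invalid input at $.series[0]: expected keys xyz, twist, jaw
```

Run:
```python
from fit import *
o=robot.get_obs(); print(o["ee_pos"],o["ee_rot"])
s=robot.snapshot("wrist"); save(s,"wrist1"); pickle.dump(s,open("w1.pkl","wb"))
for t,z in(("ring",.055),("notch",.04),("catch",.058),("lip",.06)):
    for d in robot.trace(t,s): print(t,round(d["conf"],2),np.round(d["centre"]),d["mask"].sum(),onz(d["centre"],s,z))
```

```text
[ 7.25031961e-01 -1.45226527e-05  2.18639719e-01] [1.79995297e+02 2.12318316e-03 9.00005550e+01]
ring 0.67 [184.  57.] 1939 [[0.58517775 0.14304102 0.055     ]]
ring 0.65 [133. 224.] 2691 [[ 0.50162204 -0.04442832  0.055     ]]
ring 0.58 [40. 64.] 1712 [[0.42667926 0.13747351 0.055     ]]
ring 0.33 [346. 197.] 2974 [[ 0.76058383 -0.01016369  0.055     ]]
catch 0.83 [117. 145.] 282 [[0.49939177 0.05145377 0.058     ]]
lip 0.56 [150. 180.] 19634 [[0.5335197 0.0112174 0.06     ]]
```

View pics/wrist1.png

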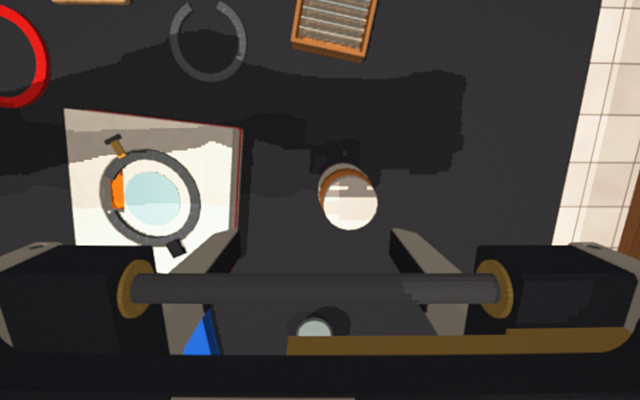

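Emit:
{"api": "send_rows", "payload": {"series": [{"xyz": [1,-0.25,0]},{"xyz": [1,-0.25,0]},{"xyz": [1,-0.25,0]},{"xyz": [1,-0.25,0]},{"xyz": [1,-0.25,0]},{"xyz": [1,-0.25,0]},{"xyz": [1,-0.25,0]},{"xyz": [1,-0.25,0]},{"xyz": [0,0,0]},{"xyz": [0,0,0]}]}}

```text
invalid input at $.series[0]: expected keys xyz, twist, jaw
```

Run:
```python
from fit import *
o=robot.get_obs(); print(o["clock"],o["ee_pos"],o["ee_rot"])
s=robot.snapshot("wrist"); save(s,"wrist2"); pickle.dump(s,open("w2.pkl","wb"))
for t,z in(("pick",.177),("fork",.11)):
    for d in robot.trace(t,s): print(t,round(d["conf"],2),np.round(d["centre"]),d["mask"].sum(),onz(d["centre"],s,z))
```

```text
2.0 [7.24989575e-01 2.80236872e-05 2.18611086e-01] [-1.79999120e+02  2.32500281e-03  9.00033199e+01]
fork 0.79 [91.  1.] 312 [[0.53265247 0.17529233 0.11      ]]
```

View pics/wrist2.png

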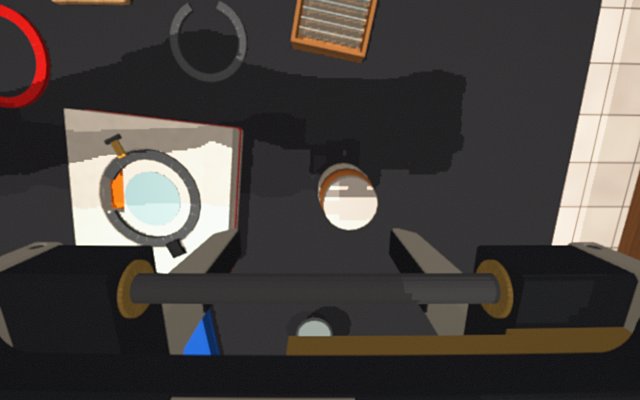

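Both move calls were refused, since every row needs all three keys, so these two pictures match the earlier wrist view. Resending with full keys.

Emit:
{"api": "send_rows", "payload": {"series": [{"xyz": [-0.35,-0.81,-0.15],"twist": [0,0,0],"jaw": -1},{"xyz": [-0.35,-0.81,-0.15],"twist": [0,0,0],"jaw": -1},{"xyz": [-0.35,-0.81,-0.15],"twist": [0,0,0],"jaw": -1},{"xyz": [-0.35,-0.81,-0.15],"twist": [0,0,0],"jaw": -1},{"xyz": [-0.35,-0.81,-0.15],"twist": [0,0,0],"jaw": -1},{"xyz": [-0.35,-0.81,-0.15],"twist": [0,0,0],"jaw": -1},{"xyz": [-0.35,-0.81,-0.15],"twist": [0,0,0],"jaw": -1},{"xyz": [-0.35,-0.81,-0.15],"twist": [0,0,0],"jaw": -1},{"xyz": [0,0,0],"twist": [0,0,0],"jaw": -1}]}}

```text
clock: 3.28
ee_pos: [0.5295, -0.0849, 0.2553]
ee_rot: [180.0, 0.0, 89.9]
ft_force: [0.7, 0.5, 0.1]
grip_width: 0.997
finger_force: 0.0
```

Run:
```python
from fit import *
o=robot.get_obs(); print(o["ee_pos"],o["ee_rot"])
s=robot.snapshot("wrist"); save(s,"wrist3"); pickle.dump(s,open("w3.pkl","wb"))
for t,z in(("ring",.055),("notch",.04),("catch",.058),("lip",.06)):
    for d in robot.trace(t,s): print(t,round(d["conf"],2),np.round(d["centre"]),d["mask"].sum(),onz(d["centre"],s,z))
```

```text
[ 0.52946113 -0.08494593  0.25531479] [1.79974040e+02 2.34720731e-02 8.99039848e+01]
ring 0.85 [168.  29.] 1220 [[0.35941374 0.09613452 0.055     ]]
ring 0.82 [349. 111.] 2260 [[0.57106085 0.00426132 0.055     ]]
notch 0.93 [314. 120.] 22234 [[ 0.52715997 -0.0062701   0.04      ]]
catch 0.55 [288.  68.] 235 [[0.49771296 0.05338226 0.058     ]]
lip 0.86 [310. 118.] 21967 [[ 0.52334399 -0.00438706  0.06      ]]
```

Emit:
{"api": "send_rows", "payload": {"series": [{"xyz": [1,-0.25,-0.1],"twist": [0,0,0],"jaw": -1},{"xyz": [1,-0.25,-0.1],"twist": [0,0,0],"jaw": -1},{"xyz": [1,-0.25,-0.1],"twist": [0,0,0],"jaw": -1},{"xyz": [1,-0.25,-0.1],"twist": [0,0,0],"jaw": -1},{"xyz": [1,-0.25,-0.1],"twist": [0,0,0],"jaw": -1},{"xyz": [1,-0.25,-0.1],"twist": [0,0,0],"jaw": -1},{"xyz": [1,-0.25,-0.1],"twist": [0,0,0],"jaw": -1},{"xyz": [1,-0.25,-0.1],"twist": [0,0,0],"jaw": -1},{"xyz": [0,0,0],"twist": [0,0,0],"jaw": -1}]}}

```text
clock: 4.65
ee_pos: [0.4704, 0.1589, 0.2786]
ee_rot: [-180.0, -0.1, 90.3]
ft_force: [-0.2, 0.9, 0.1]
grip_width: 0.999
finger_force: 0.0
```

Run:
```python
from fit import *
o=robot.get_obs(); print(o["clock"],o["ee_pos"],o["ee_rot"])
s=robot.snapshot("wrist"); save(s,"wrist4"); pickle.dump(s,open("w4.pkl","wb"))
for n in("scene","side"): pickle.dump(robot.snapshot(n),open(n+"4.pkl","wb"))
for t,z in(("pick",.177),("fork",.11)):
    for d in robot.trace(t,s): print(t,round(d["conf"],2),np.round(d["centre"]),d["mask"].sum(),onz(d["centre"],s,z))
a=pickle.load(open("w3.pkl","rb"))["image"]
cv2.imwrite("pics/both.png",cv2.cvtColor(np.vstack([cv2.resize(a[:300],None,fx=1,fy=1),s["image"][:300]]),cv2.COLOR_RGB2BGR))
```

```text
4.65 [0.47040812 0.15890498 0.2785531 ] [-1.79998144e+02 -5.29627950e-02  9.02646978e+01]
pick 0.96 [306.  70.] 1195 [[0.46178171 0.27649923 0.177     ]]
fork 0.88 [310. 101.] 4377 [[0.46364936 0.25763732 0.11      ]]
```

View pics/both.png

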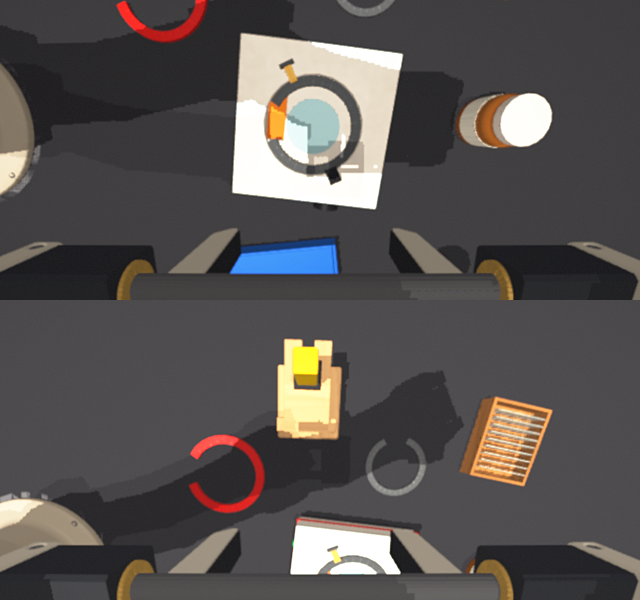

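Wrist view over the base (top half): ring at about (313,122), orange notch (277,122), catch (289,70), lip (333,176). Over the stand (bottom half): yellow handle top at about (306,358−300), prongs pointing up (+y). Next, precise fits.

Run:
```python
from fit import *
from scipy.optimize import least_squares
s=pickle.load(open("w3.pkl","rb")); im=s["image"].astype(int)
# base top quad: light pixels
top=((im.min(2)>95)).astype(np.uint8); top[215:]=0; top[:, :225]=0; top[:,410:]=0
n,l,st,c=cv2.connectedComponentsWithStats(top); k=1+st[1:,4].argmax()
h=cv2.convexHull(np.argwhere(l==k)[:,::-1].astype(np.int32))
q=cv2.approxPolyDP(h,8,True)[:,0]; print("quad",q.tolist())
r=cv2.minAreaRect(onz(h[:,0],s,.055)[:,:2].astype(np.float32)); print("base rect",r)
q4=cv2.fillConvexPoly(np.zeros((400,640),np.uint8),h,1); q4=cv2.erode(q4,np.ones((9,9)))
dark=((im.max(2)<75)&(q4>0)).astype(np.uint8)
pts=np.argwhere(dark)[:,::-1]; P=onz(pts,s,.055)[:,:2]
f=lambda p:np.maximum(np.abs(np.hypot(*(P-p[:2]).T)-.054)-.006,0)
c0=least_squares(lambda p:f(p)*1e3,[.525,-.01],loss="soft_l1").x; print("ring c",c0,len(P))
a=np.hypot(*(P-c0).T); inl=(a>.047)&(a<.062); print(inl.mean())
ang=np.degrees(np.arctan2(*(P-c0)[inl].T[::-1]))%360
hist=np.histogram(ang,bins=72,range=(0,360))[0]; print("gap bins",hist.tolist())
org=(im[...,0]>170)&(im[...,2]<90)&(q4>0); O=np.argwhere(org)[:,::-1]; print("orange z.043",onz(O.mean(0),s,.043),len(O))
br=onz([[294,80],[284,64]],s,.06); print("catch",br)
li=onz([[333,170],[333,176]],s,.06); print("lip",li)
for s,nm in((pickle.load(open("w4.pkl","rb")),"w4"),):
    im=s["image"].astype(int)
    y=(im[...,0]>230)&(im[...,1]>200)&(im[...,2]<90); Y=np.argwhere(y)[:,::-1]; print("bright yellow",len(Y),Y.min(0),Y.max(0))
    r=cv2.minAreaRect(onz(Y,s,.18)[:,:2].astype(np.float32)); print("handle",r)
    ya=(im[...,0]>100)&(im[...,1]>80)&(im[...,2]<60); ya[200:]=0;YA=np.argwhere(ya)[:,::-1]
    w=(im[...,0]>im[...,2]+40)&(im[...,0]<252)&(im[...,2]>60); w[:, :260]=0; w[:,350:]=0; w[150:]=0
    m=w.astype(np.uint8); print("wood",m.sum())
    pk=fit([box(.022,.022,.115,.18)],[(s,ya.astype(np.float32))],[.462,.27,[0,.2,-.2]]); print("pick fit",pk, len(YA))
    Hu=cv2.convexHull(np.argwhere(m)[:,::-1].astype(np.int32))
    print("wood hull",cv2.approxPolyDP(Hu,3,True)[:,0].tolist())
S4=[pickle.load(open(n+"4.pkl","rb")) for n in("scene","side")]
for s in S4:
    im=s["image"].astype(int); ya=(im[...,0]>90)&(im[...,1]>70)&(im[...,2]<50)&(im[...,1]>.6*im[...,0])
    n,l,st,c=cv2.connectedComponentsWithStats(ya.astype(np.uint8)); k=1+st[1:,4].argmax(); print(st[k],c[k])
    print(fit([box(.022,.022,.115,.18)],[(s,(l==k).astype(np.float32))],[.462,.28,[0.1,-.1]]))
```

```text
quad [[402, 53], [374, 209], [232, 192], [241, 33]]
base rect ((0.5258651375770569, -0.013985365629196167), (0.19299043715000153, 0.19275742769241333), 83.09652709960938)
ring c [ 0.52634319 -0.01843365] 531
0.7099811676082862
gap bins [0, 2, 0, 0, 1, 1, 0, 0, 0, 0, 1, 0, 0, 0, 1, 1, 0, 0, 0, 0, 0, 1, 2, 1, 0, 1, 0, 0, 0, 0, 0, 0, 0, 0, 0, 0, 0, 0, 0, 0, 0, 0, 0, 0, 0, 0, 0, 0, 0, 0, 0, 0, 17, 18, 14, 1, 1, 22, 35, 42, 31, 20, 18, 18, 18, 26, 26, 28, 26, 4, 0, 0]
orange z.043 [[0.48221915 0.00280806 0.043     ]] 716
catch [[0.50430883 0.03937667 0.06      ]
 [0.49295006 0.05690941 0.06      ]]
lip [[ 0.55185446 -0.06749422  0.06      ]
 [ 0.55196326 -0.07518441  0.06      ]]
bright yellow 665 [293  47] [317  74]
handle ((0.46067097783088684, 0.2836584448814392), (0.021257147192955017, 0.02060207724571228), 89.28378295898438)
wood 1841
pick fit (array([ 0.46140428,  0.28369503, -0.04085137]), np.float64(0.4361332952976227)) 2162
wood hull [[331, 40], [341, 68], [337, 138], [279, 137], [277, 66], [284, 39]]
[356 106  14  28 291] [362.25429553 119.18213058]
(array([0.46026596, 0.28628824, 0.07580423]), np.float64(0.03651626408100128))
[   0   78  152  188 1846] [ 71.12242687 170.86132178]
(array([ 1.2007037 , -1.33919753,  0.94156379]), np.float64(0.9994586110115051))
```

Emit:
{"api": "send_rows", "payload": {"series": [{"xyz": [0.84,-0.07,0],"twist": [0,0,0],"jaw": -1},{"xyz": [0.84,-0.07,0],"twist": [0,0,0],"jaw": -1},{"xyz": [0.84,-0.07,0],"twist": [0,0,0],"jaw": -1},{"xyz": [0.84,-0.07,0],"twist": [0,0,0],"jaw": -1},{"xyz": [0.84,-0.07,0],"twist": [0,0,0],"jaw": -1},{"xyz": [0,0,0.13],"twist": [0,0,1],"jaw": -1},{"xyz": [0,0,0.13],"twist": [0,0,1],"jaw": -1},{"xyz": [0,0,0.13],"twist": [0,0,1],"jaw": -1},{"xyz": [0,0,0.13],"twist": [0,0,1],"jaw": -1},{"xyz": [0,0,0.13],"twist": [0,0,1],"jaw": -1}]}}

```text
clock: 6.15
ee_pos: [0.4606, 0.2811, 0.2589]
ee_rot: [180.0, 0.0, 66.8]
ft_force: [-0.2, 0.2, 0.5]
grip_width: 1.001
finger_force: 0.0
```

Emit:
{"api": "send_rows", "payload": {"series": [{"xyz": [0,0,0.13],"twist": [0,0,1],"jaw": -1},{"xyz": [0,0,0.13],"twist": [0,0,1],"jaw": -1},{"xyz": [0,0,0.13],"twist": [0,0,1],"jaw": -1},{"xyz": [0,0,0.13],"twist": [0,0,1],"jaw": -1},{"xyz": [0,0,0.13],"twist": [0,0,1],"jaw": -1},{"xyz": [0,0,0.13],"twist": [0,0,1],"jaw": -1},{"xyz": [0,0,0.13],"twist": [0,0,1],"jaw": -1},{"xyz": [0,0,0.13],"twist": [0,0,1],"jaw": -1},{"xyz": [0,0,0.13],"twist": [0,0,1],"jaw": -1},{"xyz": [0,0,0.13],"twist": [0,0,1],"jaw": -1}]}}

```text
clock: 7.4
ee_pos: [0.4606, 0.2811, 0.2199]
ee_rot: [180.0, 0.0, 21.0]
ft_force: [0.2, -0.6, -0.0]
grip_width: 0.998
finger_force: 0.0
```

Emit:
{"api": "send_rows", "payload": {"series": [{"xyz": [0,0,0.12],"twist": [0,0,0.95],"jaw": -1},{"xyz": [0,0,0.12],"twist": [0,0,0.95],"jaw": -1},{"xyz": [0,0,0.12],"twist": [0,0,0.95],"jaw": -1},{"xyz": [0,0,0.12],"twist": [0,0,0.95],"jaw": -1},{"xyz": [0,0,0],"twist": [0,0,0.95],"jaw": -1},{"xyz": [0,-0.1,0.6],"twist": [0,0,0],"jaw": -1},{"xyz": [0,0,0.6],"twist": [0,0,0],"jaw": -1},{"xyz": [0,0,0.6],"twist": [0,0,0],"jaw": -1},{"xyz": [0,0,0.6],"twist": [0,0,0],"jaw": -1},{"xyz": [0,0,0],"twist": [0,0,0],"jaw": -1}]}}

```text
clock: 8.65
ee_pos: [0.46, 0.2839, 0.1327]
ee_rot: [179.9, 0.1, -0.6]
ft_force: [-0.4, 0.4, 0.0]
grip_width: 1.003
finger_force: 0.0
```

Emit:
{"api": "send_rows", "payload": {"series": [{"xyz": [0,0,0],"twist": [0,0,0],"jaw": 1},{"xyz": [0,0,0],"twist": [0,0,0],"jaw": 1},{"xyz": [0,0,0],"twist": [0,0,0],"jaw": 1},{"xyz": [0,0,0],"twist": [0,0,0],"jaw": 1},{"xyz": [0,0,0],"twist": [0,0,0],"jaw": 1}]}}

```text
clock: 9.28
ee_pos: [0.4601, 0.2851, 0.1338]
ee_rot: [-180.0, -0.0, -0.5]
ft_force: [-0.0, -0.1, 0.2]
grip_width: 0.51
finger_force: 0.0
```

Emit:
{"api": "send_rows", "payload": {"series": [{"xyz": [0,0,0],"twist": [0,0,0],"jaw": 1},{"xyz": [0,0,0],"twist": [0,0,0],"jaw": 1},{"xyz": [0,0,0],"twist": [0,0,0],"jaw": 1},{"xyz": [0,0,0],"twist": [0,0,0],"jaw": 1},{"xyz": [0,0,0],"twist": [0,0,0],"jaw": 1}]}}

```text
clock: 9.9
ee_pos: [0.4601, 0.285, 0.1337]
ee_rot: [180.0, 0.0, -0.5]
ft_force: [-0.1, 0.2, 0.2]
grip_width: 0.233
finger_force: 29.9
```

Emit:
{"api": "send_rows", "payload": {"series": [{"xyz": [0,0,-0.3],"twist": [0,0,0],"jaw": 1},{"xyz": [0,0,-0.5],"twist": [0,0,0],"jaw": 1},{"xyz": [0,0,-0.6],"twist": [0,0,0],"jaw": 1},{"xyz": [0,0,-0.6],"twist": [0,0,0],"jaw": 1},{"xyz": [0,0,-0.6],"twist": [0,0,0],"jaw": 1},{"xyz": [0,0,-0.6],"twist": [0,0,0],"jaw": 1}]}}

```text
clock: 10.65
ee_pos: [0.4602, 0.2849, 0.2315]
ee_rot: [-180.0, -0.0, -0.5]
ft_force: [-0.4, -0.4, -1.2]
grip_width: 0.235
finger_force: 29.9
```

Emit:
{"api": "send_rows", "payload": {"series": [{"xyz": [0.13,0.98,0],"twist": [0,0,0.14],"jaw": 1},{"xyz": [0.13,0.98,0],"twist": [0,0,0.14],"jaw": 1},{"xyz": [0.13,0.98,0],"twist": [0,0,0.14],"jaw": 1},{"xyz": [0.13,0.98,0],"twist": [0,0,0.14],"jaw": 1},{"xyz": [0.13,0.98,0],"twist": [0,0,0.14],"jaw": 1},{"xyz": [0.13,0.98,0],"twist": [0,0,0.14],"jaw": 1},{"xyz": [0.13,0.98,0],"twist": [0,0,0.14],"jaw": 1},{"xyz": [0.13,0.98,0],"twist": [0,0,0.14],"jaw": 1},{"xyz": [0.13,0.98,0],"twist": [0,0,0.14],"jaw": 1},{"xyz": [0.13,0.98,0],"twist": [0,0,0.14],"jaw": 1}]}}

```text
clock: 11.9
ee_pos: [0.4816, -0.0116, 0.2309]
ee_rot: [-180.0, -0.1, -7.0]
ft_force: [0.6, 0.7, -1.7]
grip_width: 0.234
finger_force: 29.9
```

Emit:
{"api": "send_rows", "payload": {"series": [{"xyz": [0,0,0.5],"twist": [0,0,0],"jaw": 1},{"xyz": [0,0,0.5],"twist": [0,0,0],"jaw": 1},{"xyz": [0,0,0.5],"twist": [0,0,0],"jaw": 1},{"xyz": [0,0,0],"twist": [0,0,0],"jaw": 1}]}}

```text
clock: 12.4
ee_pos: [0.4811, -0.0107, 0.1849]
ee_rot: [180.0, 0.1, -7.0]
ft_force: [0.3, -0.2, -0.4]
grip_width: 0.236
finger_force: 29.9
```

Run:
```python
from h import *
o=robot.get_obs(); print(o["clock"],o["ee_pos"],o["ee_rot"])
C=np.array([.526,-.0135]);t=np.radians(-6.9);R=np.array([[np.cos(t),-np.sin(t)],[np.sin(t),np.cos(t)]])
print("in groove",R.T@(o["ee_pos"][:2]-C)*1e3, "toe z",o["ee_pos"][2]-.1037)
ims=[]
for n,z in(("scene",(250,180)),("side",(230,140))):
    s=robot.snapshot(n); save(s,n+"_5"); ims.append(cv2.resize(s["image"][z[1]:z[1]+120,z[0]:z[0]+140],None,fx=2.8,fy=2.8,interpolation=cv2.INTER_CUBIC))
    # predicted points
    L=np.array([[-47,-21,55],[-47,21,55],[-60,42,37],[0,0,55],[60,0,55],[0,60,55],[0,-60,55]])/1e3
    W=np.c_[L[:,:2]@R.T+C,L[:,2]]; print(n,np.round(proj(W,s),1).tolist())
    p=proj(W,s)-np.array(z); 
    for q in p: cv2.circle(ims[-1],tuple(int(v) for v in q*2.8),2,(0,255,0),-1)
    e=o["ee_pos"]; d=R@np.array([0,1.]); tip=np.r_[e[:2]+.018*d,e[2]-.1037]
    q=proj(tip,s)[0]-np.array(z); cv2.circle(ims[-1],tuple(int(v) for v in q*2.8),2,(255,0,255),-1)
cv2.imwrite("pics/c5.png",cv2.cvtColor(np.hstack(ims),cv2.COLOR_RGB2BGR))
```

```text
12.4 [ 0.48113817 -0.01072294  0.18488435] [ 1.79991835e+02  5.27658762e-02 -6.95464618e+00]
in groove [-44.87053946  -2.63261086] toe z 0.08118435068452957
scene [[292.7, 221.8], [305.8, 211.7], [308.2, 209.8], [314.9, 227.1], [335.9, 241.1], [332.9, 212.5], [295.5, 242.8]]
side [[341.0, 198.0], [337.4, 210.1], [340.6, 222.5], [320.5, 200.6], [296.9, 196.4], [314.3, 218.4], [326.1, 184.3]]
```

View pics/c5.png

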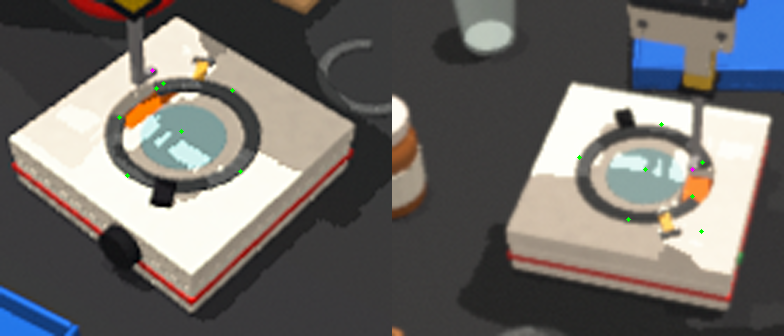

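Emit:
{"api": "send_rows", "payload": {"series": [{"xyz": [-0.07,0.11,0.2],"twist": [0,0,0],"jaw": 1},{"xyz": [0,0,0.2],"twist": [0,0,0],"jaw": 1},{"xyz": [0,0,0.3],"twist": [0,0,0],"jaw": 1},{"xyz": [0,0,0.3],"twist": [0,0,0],"jaw": 1},{"xyz": [0,0,0.2],"twist": [0,0,0],"jaw": 1},{"xyz": [0,0,0.1],"twist": [0,0,0],"jaw": 1},{"xyz": [0,0,0],"twist": [0,0,0],"jaw": 1}]}}

```text
clock: 13.38
ee_pos: [0.479, -0.0137, 0.1455]
ee_rot: [180.0, 0.0, -6.9]
ft_force: [-0.4, -0.2, -1.4]
grip_width: 0.237
finger_force: 29.9
```

```bash
cat > g.py <<'E'
from h import *
o=robot.get_obs(); C=np.array([.526,-.0135]);t=np.radians(-6.9);R=np.array([[np.cos(t),-np.sin(t)],[np.sin(t),np.cos(t)]])
print(o["clock"],"groove",np.round(R.T@(o["ee_pos"][:2]-C)*1e3,1),"toe z",round((o["ee_pos"][2]-.1037)*1e3,1),np.round(o["ee_rot"],1),np.round(o["ft_force"],1))
E
python3 g.py
```

```text
13.375 groove [-46.6  -5.9] toe z 41.8 [180.    0.   -6.9] [-0.4 -0.2 -1.4]
```

Emit:
{"api": "send_rows", "payload": {"series": [{"xyz": [0,-0.17,0],"twist": [0,0,0],"jaw": 1},{"xyz": [0,-0.17,0],"twist": [0,0,0],"jaw": 1},{"xyz": [0,-0.17,0],"twist": [0,0,0],"jaw": 1},{"xyz": [0,-0.16,0],"twist": [0,0,0],"jaw": 1},{"xyz": [0,0,0],"twist": [0,0,0],"jaw": 1}]}}

```text
clock: 14.0
ee_pos: [0.4816, 0.0068, 0.1457]
ee_rot: [-180.0, -0.0, -6.9]
ft_force: [0.4, -0.1, -1.2]
grip_width: 0.239
finger_force: 29.9
```

Emit:
{"api": "send_rows", "payload": {"series": [{"xyz": [0,0,-0.13],"twist": [0,0,0],"jaw": 1},{"xyz": [0,0,-0.13],"twist": [0,0,0],"jaw": 1},{"xyz": [0,0,-0.1],"twist": [0,0,0],"jaw": 1},{"xyz": [0,0,0],"twist": [0,0,0],"jaw": 1}]}}

```text
clock: 14.5
ee_pos: [0.4812, 0.0062, 0.1566]
ee_rot: [180.0, 0.0, -6.9]
ft_force: [-0.8, 0.5, -5.3]
grip_width: 0.24
finger_force: 29.9
```

```bash
python3 g.py
```

```text
14.5 groove [-46.9  14.2] toe z 52.9 [180.    0.   -6.9] [-0.8  0.5 -5.3]
```

Emit:
{"api": "send_rows", "payload": {"series": [{"xyz": [0,0,-0.12],"twist": [0,0,0],"jaw": 1},{"xyz": [0,0,-0.12],"twist": [0,0,0],"jaw": 1},{"xyz": [0,0,-0.1],"twist": [0,0,0],"jaw": 1},{"xyz": [0,0,0],"twist": [0,0,0],"jaw": 1}]}}

```text
clock: 15.0
ee_pos: [0.4819, 0.0063, 0.1672]
ee_rot: [-180.0, -0.1, -6.9]
ft_force: [-0.0, -0.4, -1.6]
grip_width: 0.233
finger_force: 29.9
```

Emit:
{"api": "send_rows", "payload": {"series": [{"xyz": [0,0,-0.07],"twist": [0,0,0],"jaw": 1},{"xyz": [0,0,-0.07],"twist": [0,0,0],"jaw": 1},{"xyz": [0,0,0],"twist": [0,0,0],"jaw": 1}]}}

```text
clock: 15.38
ee_pos: [0.4816, 0.0063, 0.1711]
ee_rot: [-180.0, -0.0, -6.9]
ft_force: [0.9, -0.4, -0.9]
grip_width: 0.236
finger_force: 29.9
```

```bash
python3 g.py
python3 - <<'E'
from h import *
s=robot.snapshot("side"); save(s,"side6")
im=[cv2.resize(s["image"][140:260,260:390],None,fx=3,fy=3,interpolation=cv2.INTER_CUBIC)]
s=robot.snapshot("scene"); save(s,"scene6"); im.append(cv2.resize(s["image"][180:300,250:380],None,fx=3,fy=3,interpolation=cv2.INTER_CUBIC))
cv2.imwrite("pics/c6.png",cv2.cvtColor(np.hstack(im),cv2.COLOR_RGB2BGR))
E
```

```text
15.375 groove [-46.4  14.3] toe z 67.4 [-180.    -0.    -6.9] [ 0.9 -0.4 -0.9]
```

View pics/c6.png

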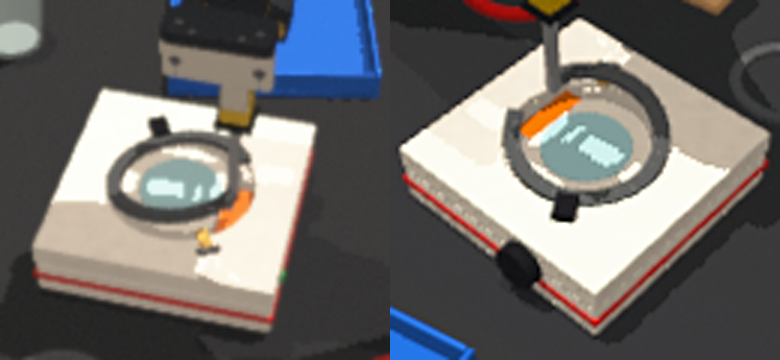

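The ring end is up on the toe (side crop 240,165), and the brass catch (205,240) lies uncovered and down below the ring. Lowering the ring onto the catch.

Emit:
{"api": "send_rows", "payload": {"series": [{"xyz": [0,0,0.1],"twist": [0,0,0],"jaw": 1},{"xyz": [0,0,0.1],"twist": [0,0,0],"jaw": 1},{"xyz": [0,0,0.1],"twist": [0,0,0],"jaw": 1},{"xyz": [0,0,0.1],"twist": [0,0,0],"jaw": 1},{"xyz": [0,0,0.1],"twist": [0,0,0],"jaw": 1},{"xyz": [0,0,0.1],"twist": [0,0,0],"jaw": 1},{"xyz": [0,0,0.1],"twist": [0,0,0],"jaw": 1},{"xyz": [0,0,0],"twist": [0,0,0],"jaw": 1}]}}

```text
clock: 16.48
ee_pos: [0.4814, 0.0062, 0.1497]
ee_rot: [180.0, 0.0, -6.9]
ft_force: [0.2, 0.0, -0.6]
grip_width: 0.235
finger_force: 29.9
```

```bash
python3 g.py
```

```text
16.475 groove [-46.7  14.2] toe z 46.0 [180.    0.   -6.9] [ 0.2  0.  -0.6]
```

Emit:
{"api": "send_rows", "payload": {"series": [{"xyz": [0,0.17,0],"twist": [0,0,0],"jaw": 1},{"xyz": [0,0.17,0],"twist": [0,0,0],"jaw": 1},{"xyz": [0,0.17,0],"twist": [0,0,0],"jaw": 1},{"xyz": [0,0.16,0],"twist": [0,0,0],"jaw": 1},{"xyz": [0,0,-0.2],"twist": [0,0,0],"jaw": 1},{"xyz": [0,0,-0.4],"twist": [0,0,0],"jaw": 1},{"xyz": [0,0,-0.6],"twist": [0,0,0],"jaw": 1},{"xyz": [0,0,-0.8],"twist": [0,0,0],"jaw": 1},{"xyz": [0,0,-0.8],"twist": [0,0,0],"jaw": 1},{"xyz": [0,0,0],"twist": [0,0,0],"jaw": 1}]}}

```text
clock: 17.73
ee_pos: [0.4801, -0.0134, 0.2359]
ee_rot: [-179.9, -0.2, -6.9]
ft_force: [-0.8, -0.2, -1.9]
grip_width: 0.232
finger_force: 29.9
```

```bash
python3 g.py
python3 - <<'E'
from h import *
import pickle
im=[]
for n,z in(("side",(260,140)),("scene",(250,180))):
    s=robot.snapshot(n); save(s,n+"7"); pickle.dump(s,open(n+"7.pkl","wb"))
    im.append(cv2.resize(s["image"][z[1]:z[1]+120,z[0]:z[0]+130],None,fx=3,fy=3,interpolation=cv2.INTER_CUBIC))
    for t in("ring","catch"):
        print(n,t,[(round(d["conf"],2),np.round(d["centre"]),d["mask"].sum()) for d in robot.trace(t,s)])
cv2.imwrite("pics/c7.png",cv2.cvtColor(np.hstack(im),cv2.COLOR_RGB2BGR))
print(robot.get_obs()["ee_pos"])
E
```

```text
17.725 groove [-45.6  -5.4] toe z 132.2 [-179.9   -0.2   -6.9] [-0.8 -0.2 -1.9]
side ring [(0.61, array([398., 264.]), np.int64(783)), (0.58, array([278., 263.]), np.int64(413)), (0.56, array([314., 191.]), np.int64(614))]
side catch [(0.37, array([326., 222.]), np.int64(34))]
scene ring [(0.85, array([335., 233.]), np.int64(640)), (0.84, array([301., 180.]), np.int64(333)), (0.68, array([374., 217.]), np.int64(370)), (0.61, array([296., 158.]), np.int64(484)), (0.6, array([312., 236.]), np.int64(6490))]
scene catch []
[ 0.4786352  -0.01365229  0.23322792]
```

```bash
cat > ringfit.py <<'E'
from fit import *
C=np.array([.526,-.0135]);t=np.radians(-6.9);R=np.array([[np.cos(t),-np.sin(t)],[np.sin(t),np.cos(t)]])
a=np.radians(np.linspace(-156,156,80))
def ringpts(r,z): return np.c_[r*np.cos(a),r*np.sin(a),np.full(80,z)]
def world(p,L):  # p: dx,dy (groove), h at 120deg edge, yaw ; pivot at 300deg edge
    c,s=np.cos(p[3]),np.sin(p[3]); L=np.c_[c*L[:,0]-s*L[:,1],s*L[:,0]+c*L[:,1],L[:,2]]
    u=np.array([np.cos(np.radians(120)),np.sin(np.radians(120)),0]); th=np.arcsin(p[2]/.12)
    M=cv2.Rodrigues(np.cross(u,[0,0,1])*th)[0]; P=(L+.06*u)@M.T-.06*u
    return np.c_[(P[:,:2]+p[:2])@R.T+C,P[:,2]+.049]
def sil2(p,s):
    m=np.zeros((1600,2560),np.uint8); q=[(4*proj(world(p,ringpts(r,z)),s)+1.5).astype(np.int32) for r,z in((.06,.006),(.048,.006),(.06,0),(.048,0))]
    for A,B in((q[0],q[1]),(q[0],q[2]),(q[1],q[3])):
        for i in range(79): cv2.fillConvexPoly(m,cv2.convexHull(np.array([A[i],A[i+1],B[i],B[i+1]])),1)
    return cv2.resize(m.astype(np.float32),(640,400),interpolation=cv2.INTER_AREA)
def ringfit(views,p0=(0,0,.011,0),thr=100):
    V=[]
    for s in views:
        im=s["image"].astype(int); roi=cv2.dilate((sil2(p0,s)>.1).astype(np.uint8),np.ones((13,13)))
        d=((im.max(2)<thr)&(im.max(2)-im.min(2)<40)&(roi>0)).astype(np.float32); V.append((s,d,roi))
    f=lambda p:sum(np.abs(sil2(p,s)-d).sum() for s,d,r in V)+1e6*max(0,abs(p[2])-.03)
    best=min((minimize(f,[p0[0],p0[1],h,p0[3]],method="Nelder-Mead",options=dict(initial_simplex=np.array([p0[0],p0[1],h,p0[3]])+np.vstack([np.zeros(4),np.diag([.005,.005,.005,.1])]))) for h in(.0,.011,.018)),key=lambda r:r.fun)
    return best.x,best.fun,sum(d.sum() for _,d,_ in V)
E
python3 - <<'E'
from ringfit import *
S=[pickle.load(open(n+".pkl","rb")) for n in("scene","side")]; S7=[pickle.load(open(n+"7.pkl","rb")) for n in("scene","side")]
for n,v in(("start",S),("now",S7)):
  for thr in(100,):
    print(n,thr,ringfit(v,thr=thr)); 
    for s in v: print("  ",ringfit([s],thr=thr))
im=S[0]["image"]; print([im[int(y),int(x)].tolist() for x,y in proj(world((0,0,0,0),ringpts(.054,.006)),S[0])[::8]])
E
```

```text
start 100 (array([1.55370396e-03, 2.96121625e-05, 2.83603387e-03, 3.85011560e-02]), np.float64(760.375), np.float32(754.0))
   (array([ 0.00023964,  0.00109178, -0.00044392,  0.0439594 ]), np.float64(297.75), np.float32(542.0))
   (array([ 0.00225151,  0.00020754,  0.0028507 , -0.13826063]), np.float64(442.5625), np.float32(212.0))
now 100 (array([ 5.15056284e-05,  1.19295927e-03,  1.06121428e-02, -2.65443726e-02]), np.float64(580.625), np.float32(920.0))
   (array([-0.00064472,  0.0013992 ,  0.01043815, -0.00341981]), np.float64(314.625), np.float32(543.0))
   (array([ 0.00114583,  0.00152094,  0.0109669 , -0.06162299]), np.float64(255.8125), np.float32(377.0))
[[110, 107, 102], [98, 98, 97], [98, 99, 97], [31, 29, 33], [98, 97, 96], [107, 107, 105], [86, 86, 84], [85, 85, 84], [87, 87, 84], [85, 86, 84]]
```

Emit:
{"api": "send_rows", "payload": {"series": [{"xyz": [-0.13,-0.99,0],"twist": [0,0,-0.14],"jaw": 1},{"xyz": [-0.13,-0.99,0],"twist": [0,0,-0.14],"jaw": 1},{"xyz": [-0.13,-0.99,0],"twist": [0,0,-0.14],"jaw": 1},{"xyz": [-0.13,-0.99,0],"twist": [0,0,-0.14],"jaw": 1},{"xyz": [-0.13,-0.99,0],"twist": [0,0,-0.14],"jaw": 1},{"xyz": [-0.13,-0.99,0],"twist": [0,0,-0.14],"jaw": 1},{"xyz": [-0.13,-0.99,0],"twist": [0,0,-0.14],"jaw": 1},{"xyz": [-0.13,-0.99,0],"twist": [0,0,-0.14],"jaw": 1},{"xyz": [-0.13,-0.99,0],"twist": [0,0,-0.14],"jaw": 1},{"xyz": [-0.13,-0.99,0],"twist": [0,0,-0.14],"jaw": 1}]}}

```text
clock: 19.27
ee_pos: [0.4608, 0.2859, 0.2331]
ee_rot: [179.9, 0.1, -0.5]
ft_force: [-0.9, 0.4, -2.0]
grip_width: 0.238
finger_force: 29.9
```

Emit:
{"api": "send_rows", "payload": {"series": [{"xyz": [0,0,0],"twist": [0,0,0],"jaw": 1},{"xyz": [0,0,0],"twist": [0,0,0],"jaw": 1}]}}

```text
clock: 19.52
ee_pos: [0.461, 0.2844, 0.2333]
ee_rot: [179.9, 0.0, -0.6]
ft_force: [-0.6, -1.3, -1.4]
grip_width: 0.235
finger_force: 29.9
```

Emit:
{"api": "send_rows", "payload": {"series": [{"xyz": [-0.03,-0.1,0.2],"twist": [0,0,0],"jaw": 1},{"xyz": [0,0,0.4],"twist": [0,0,0],"jaw": 1},{"xyz": [0,0,0.5],"twist": [0,0,0],"jaw": 1},{"xyz": [0,0,0.5],"twist": [0,0,0],"jaw": 1},{"xyz": [0,0,0.5],"twist": [0,0,0],"jaw": 1},{"xyz": [0,0,0.5],"twist": [0,0,0],"jaw": 1},{"xyz": [0,0,0.4],"twist": [0,0,0],"jaw": 1},{"xyz": [0,0,0.2],"twist": [0,0,0],"jaw": 1},{"xyz": [0,0,0.08],"twist": [0,0,0],"jaw": 1},{"xyz": [0,0,0],"twist": [0,0,0],"jaw": 1}]}}

```text
clock: 20.78
ee_pos: [0.4604, 0.2883, 0.1357]
ee_rot: [-180.0, -0.0, -0.5]
ft_force: [1.0, 0.7, -0.5]
grip_width: 0.24
finger_force: 29.9
```

Emit:
{"api": "send_rows", "payload": {"series": [{"xyz": [0,0,0.05],"twist": [0,0,0],"jaw": 1},{"xyz": [0,0,0.02],"twist": [0,0,0],"jaw": 1},{"xyz": [0,0,0],"twist": [0,0,0],"jaw": 1}]}}

```text
clock: 21.15
ee_pos: [0.4604, 0.2883, 0.1337]
ee_rot: [-180.0, -0.0, -0.5]
ft_force: [-1.2, -0.4, 1.6]
grip_width: 0.232
finger_force: 29.9
```

Emit:
{"api": "send_rows", "payload": {"series": [{"xyz": [0,0,0],"twist": [0,0,0],"jaw": -0.2},{"xyz": [0,0,0],"twist": [0,0,0],"jaw": -0.2},{"xyz": [0,0,0],"twist": [0,0,0],"jaw": -0.2},{"xyz": [0,0,0],"twist": [0,0,0],"jaw": -0.2},{"xyz": [0,0,0],"twist": [0,0,0],"jaw": -0.2}]}}

```text
clock: 21.78
ee_pos: [0.4603, 0.2882, 0.1334]
ee_rot: [180.0, 0.0, -0.5]
ft_force: [-0.2, -0.1, 0.4]
grip_width: 0.598
finger_force: 0.0
```

Emit:
{"api": "send_rows", "payload": {"series": [{"xyz": [0,0,-0.4],"twist": [0,0,0],"jaw": -0.2},{"xyz": [0,0,-0.6],"twist": [0,0,0],"jaw": -0.2},{"xyz": [0,0,-0.7],"twist": [0,0,0],"jaw": -0.2},{"xyz": [0,0,-0.7],"twist": [0,0,0],"jaw": -0.2}]}}

```text
clock: 22.28
ee_pos: [0.4604, 0.2881, 0.2069]
ee_rot: [-180.0, -0.0, -0.5]
ft_force: [0.1, 0.7, 0.2]
grip_width: 0.603
finger_force: 0.0
```

Emit:
{"api": "send_rows", "payload": {"series": [{"xyz": [0.1,0.98,0],"twist": [0,0,0],"jaw": 0.3},{"xyz": [0.1,0.98,0],"twist": [0,0,0],"jaw": 0.3},{"xyz": [0.1,0.98,0],"twist": [0,0,0],"jaw": 0.3},{"xyz": [0.1,0.98,0],"twist": [0,0,0],"jaw": 0.3},{"xyz": [0.1,0.98,0],"twist": [0,0,0],"jaw": 0.3},{"xyz": [0.1,0.98,0],"twist": [0,0,0],"jaw": 0.3},{"xyz": [0.1,0.98,0],"twist": [0,0,0],"jaw": 0.3},{"xyz": [0.1,0.98,0],"twist": [0,0,0],"jaw": 0.3},{"xyz": [0.1,0.98,0],"twist": [0,0,0],"jaw": 0.3}]}}

```text
clock: 23.4
ee_pos: [0.485, 0.0224, 0.2063]
ee_rot: [-180.0, -0.1, -0.5]
ft_force: [0.4, -0.3, -0.4]
grip_width: 0.351
finger_force: 0.0
```

Emit:
{"api": "send_rows", "payload": {"series": [{"xyz": [0,0,0.2],"twist": [0,0,-0.98],"jaw": 0.3},{"xyz": [0,0,0.3],"twist": [0,0,-0.98],"jaw": 0.3},{"xyz": [0,0,0.3],"twist": [0,0,-0.98],"jaw": 0.3},{"xyz": [0,0,0.3],"twist": [0,0,-0.98],"jaw": 0.3},{"xyz": [0,0,0.3],"twist": [0,0,-0.98],"jaw": 0.3},{"xyz": [0,0,0.3],"twist": [0,0,-0.98],"jaw": 0.3},{"xyz": [0,0,0.3],"twist": [0,0,-0.98],"jaw": 0.3},{"xyz": [0,0,0.3],"twist": [0,0,-0.98],"jaw": 0.3},{"xyz": [0,0,0.3],"twist": [0,0,-0.98],"jaw": 0.3},{"xyz": [0,0,0.2],"twist": [0,0,-0.98],"jaw": 0.3}]}}

```text
clock: 24.65
ee_pos: [0.4851, 0.0232, 0.1218]
ee_rot: [180.0, -0.0, 44.5]
ft_force: [-0.2, -0.2, -0.2]
grip_width: 0.354
finger_force: 0.0
```

Run:
```python
from ringfit import *
o=robot.get_obs(); print(o["clock"],o["ee_pos"],o["ee_rot"],o["grip_width"])
S=[robot.snapshot(n) for n in("scene","side")]
for n,s in zip("ab",S):
    save(s,"r8"+n)
    im=s["image"].astype(int); ya=(im[...,0]>90)&(im[...,1]>70)&(im[...,2]<50)&(im[...,1]>.6*im[...,0])
    q=proj([[.46,.288,.1475]],s)[0]; m=np.zeros_like(ya); m[int(q[1])-40:int(q[1])+40,int(q[0])-30:int(q[0])+30]=1
    print("pick",fit([box(.022,.022,.115,.18)],[(s,(ya&m).astype(np.float32))],[.46,.288,[0.]]))
    print("ring",ringfit([s]))
d=np.array([.4853,.0229])-o["ee_pos"][:2]; a=np.radians(o["ee_rot"][2]); print("tool dx,dy",(d@[np.cos(a),np.sin(a)])/.03,(d@[np.sin(a),-np.cos(a)])/.03)
```

```text
24.65 [0.48513286 0.02324685 0.12178117] [ 1.79967765e+02 -1.28192740e-02  4.45331394e+01] 0.35367671805443074
pick (array([0.46010627, 0.29022548, 0.10717449]), np.float64(0.03724021464586258))
ring (array([0.00023576, 0.00087082, 0.01141575, 0.01086942]), np.float64(323.125), np.float32(549.0))
pick (array([0.46257913, 0.29541045, 0.02432242]), np.float64(0.2724681794643402))
ring (array([ 0.0016009 , -0.00168924,  0.0072954 , -0.02441282]), np.float64(342.4375), np.float32(394.0))
tool dx,dy -0.004136879651581314 0.012149117472158358
```

Emit:
{"api": "send_rows", "payload": {"series": [{"xyz": [0,0,0.4],"twist": [0,0,-0.98],"jaw": 0.3},{"xyz": [0,0,0.5],"twist": [0,0,0],"jaw": 0.3},{"xyz": [0,0,0.5],"twist": [0,0,0],"jaw": 0.3},{"xyz": [0,0,0.4],"twist": [0,0,0],"jaw": 0.3},{"xyz": [0,0,0.25],"twist": [0,0,0],"jaw": 0.3},{"xyz": [0,0,0.1],"twist": [0,0,0],"jaw": 0.3},{"xyz": [0,0,0],"twist": [0,0,0],"jaw": 0.3}]}}

```text
clock: 25.62
ee_pos: [0.4849, 0.0233, 0.057]
ee_rot: [180.0, 0.0, 48.9]
ft_force: [-0.1, 1.4, 0.1]
grip_width: 0.35
finger_force: 0.0
```

Emit:
{"api": "send_rows", "payload": {"series": [{"xyz": [0,0,0],"twist": [0,0,0],"jaw": 1},{"xyz": [0,0,0],"twist": [0,0,0],"jaw": 1},{"xyz": [0,0,0],"twist": [0,0,0],"jaw": 1},{"xyz": [0,0,0],"twist": [0,0,0],"jaw": 1},{"xyz": [0,0,0],"twist": [0,0,0],"jaw": 1}]}}

```text
clock: 26.25
ee_pos: [0.4851, 0.0233, 0.057]
ee_rot: [180.0, -0.0, 48.9]
ft_force: [0.5, -0.1, 1.3]
grip_width: 0.127
finger_force: 29.8
```

Emit:
{"api": "send_rows", "payload": {"series": [{"xyz": [0,0,-0.05],"twist": [0,0,0],"jaw": 1},{"xyz": [0.03,-0.06,0],"twist": [0,0,0],"jaw": 1},{"xyz": [0.03,-0.06,0],"twist": [0,0,0],"jaw": 1},{"xyz": [0.03,-0.06,0],"twist": [0,0,0],"jaw": 1},{"xyz": [0.03,-0.06,0],"twist": [0,0,0],"jaw": 1},{"xyz": [0.03,-0.06,0],"twist": [0,0,0],"jaw": 1},{"xyz": [0,0,0],"twist": [0,0,0],"jaw": 1}]}}

```text
clock: 27.12
ee_pos: [0.481, 0.0328, 0.0584]
ee_rot: [-180.0, 0.0, 48.9]
ft_force: [-0.0, -0.4, -0.7]
grip_width: 0.129
finger_force: 29.8
```

Emit:
{"api": "send_rows", "payload": {"series": [{"xyz": [0.01,-0.02,-0.1],"twist": [0,0,0],"jaw": 1},{"xyz": [0,0,-0.1],"twist": [0,0,0],"jaw": 1},{"xyz": [0,0,-0.1],"twist": [0,0,0],"jaw": 1},{"xyz": [0,0,0],"twist": [0,0,0],"jaw": 1}]}}

```text
clock: 27.62
ee_pos: [0.481, 0.0333, 0.0678]
ee_rot: [180.0, -0.0, 48.9]
ft_force: [-0.4, 0.4, -0.1]
grip_width: 0.127
finger_force: 29.8
```

Emit:
{"api": "send_rows", "payload": {"series": [{"xyz": [0,0,-0.2],"twist": [0,0,0],"jaw": 1},{"xyz": [0,0,-0.4],"twist": [0,0,0],"jaw": 1},{"xyz": [0,0,-0.6],"twist": [0,0,0],"jaw": 1},{"xyz": [0,0,-0.6],"twist": [0,0,0],"jaw": 1},{"xyz": [0,0,-0.4],"twist": [0,0,0],"jaw": 1},{"xyz": [0,0,0],"twist": [0,0,0],"jaw": 1},{"xyz": [0,0,0],"twist": [0,0,0],"jaw": 1}]}}

```text
clock: 28.5
ee_pos: [0.4806, 0.0333, 0.1332]
ee_rot: [-180.0, 0.0, 48.9]
ft_force: [0.0, -0.1, -1.0]
grip_width: 0.124
finger_force: 29.8
```

Run:
```python
from h import *
o=robot.get_obs(); print(o["clock"],o["ee_pos"],o["ee_rot"],o["grip_width"],o["ft_force"])
im=[]
for n in("scene","side"):
    s=robot.snapshot(n); save(s,n+"9"); q=proj([[.526,-.0135,.1]],s)[0].astype(int)
    im.append(cv2.resize(s["image"][q[1]-90:q[1]+90,q[0]-65:q[0]+65],None,fx=3,fy=3,interpolation=cv2.INTER_CUBIC))
cv2.imwrite("pics/c9.png",cv2.cvtColor(np.hstack(im),cv2.COLOR_RGB2BGR))
```

```text
28.5 [0.48059165 0.03326918 0.13318447] [-1.79989892e+02  1.46974793e-02  4.88888618e+01] 0.1236143860996569 [ 0.01529963 -0.08256178 -1.01743915]
```

View pics/c9.png

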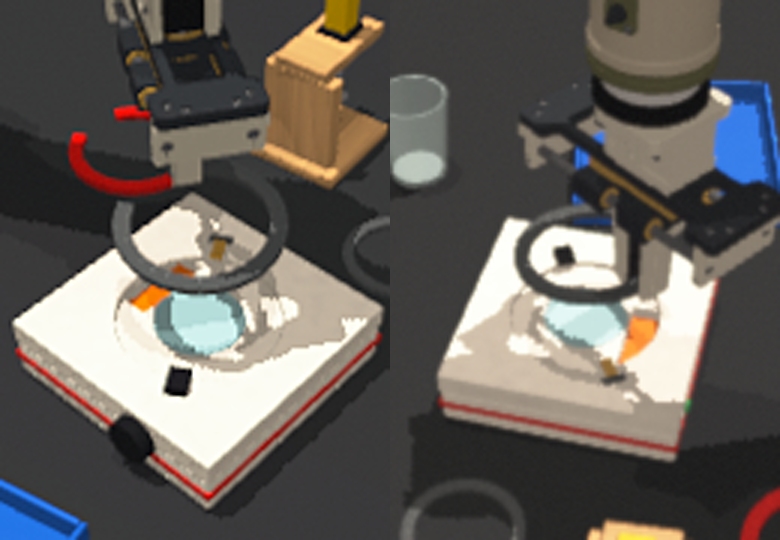

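Ring is in the fingers (scene crop 200,230), clear of the base. The catch is down (218,245) and the pick hangs in its stand. Carrying to the tray.

Emit:
{"api": "send_rows", "payload": {"series": [{"xyz": [-0.4,0.26,0],"twist": [0,0,0],"jaw": 1},{"xyz": [-0.75,0.49,0],"twist": [0,0,0],"jaw": 1},{"xyz": [-0.75,0.49,0],"twist": [0,0,0],"jaw": 1},{"xyz": [-0.75,0.49,0],"twist": [0,0,0],"jaw": 1},{"xyz": [-0.75,0.49,0],"twist": [0,0,0],"jaw": 1},{"xyz": [-0.75,0.49,0],"twist": [0,0,0],"jaw": 1},{"xyz": [-0.75,0.49,0],"twist": [0,0,0],"jaw": 1},{"xyz": [-0.75,0.49,0],"twist": [0,0,0],"jaw": 1},{"xyz": [-0.75,0.49,0],"twist": [0,0,0],"jaw": 1},{"xyz": [-0.75,0.49,0],"twist": [0,0,0],"jaw": 1}]}}

```text
clock: 29.85
ee_pos: [0.4442, -0.2222, 0.133]
ee_rot: [-180.0, 0.0, 48.8]
ft_force: [-0.0, 0.1, -0.8]
grip_width: 0.122
finger_force: 29.8
```

Emit:
{"api": "send_rows", "payload": {"series": [{"xyz": [-0.75,0.49,0],"twist": [0,0,0],"jaw": 1},{"xyz": [-0.5,0.33,0.2],"twist": [0,0,0],"jaw": 1},{"xyz": [0,0,0.5],"twist": [0,0,0],"jaw": 1},{"xyz": [0,0,0.7],"twist": [0,0,0],"jaw": 1},{"xyz": [0,0,0.7],"twist": [0,0,0],"jaw": 1},{"xyz": [0,0,0.6],"twist": [0,0,0],"jaw": 1},{"xyz": [0,0,0.3],"twist": [0,0,0],"jaw": 1},{"xyz": [0,0,0],"twist": [0,0,0],"jaw": 1}]}}

```text
clock: 30.85
ee_pos: [0.4388, -0.264, 0.0426]
ee_rot: [-179.9, 0.0, 48.9]
ft_force: [0.2, 0.3, -1.1]
grip_width: 0.124
finger_force: 29.8
```

Run:
```python
from h import *
o=robot.get_obs(); print(o["clock"],o["ee_pos"],o["ee_rot"],o["grip_width"],o["ft_force"])
for n in("scene","side"):
    s=robot.snapshot(n); save(s,n+"10")
    print(n,[(round(d["conf"],2),np.round(d["centre"]),d["mask"].sum(),np.round(onz(d["centre"],s,.03)[0],3)) for d in robot.trace("ring",s)])
```

```text
30.85 [ 0.43881945 -0.26395673  0.04255731] [-1.79893151e+02  1.73159609e-02  4.89429650e+01] 0.1244583716903804 [ 0.21073993  0.34513128 -1.13255029]
scene [(0.96, array([215., 332.]), np.int64(1040), array([ 0.515, -0.306,  0.03 ])), (0.9, array([368., 215.]), np.int64(236), array([0.592, 0.108, 0.03 ])), (0.83, array([298., 178.]), np.int64(440), array([0.377, 0.12 , 0.03 ]))]
side [(0.67, array([274., 264.]), np.int64(481), array([0.605, 0.169, 0.03 ])), (0.52, array([337., 141.]), np.int64(303), array([ 0.51 , -0.292,  0.03 ]))]
```

Emit:
{"api": "send_rows", "payload": {"series": [{"xyz": [0,0,0],"twist": [-0.5,-0.25,0],"jaw": 1},{"xyz": [0,0,0],"twist": [-0.5,-0.25,0],"jaw": 1},{"xyz": [0,0,0.3],"twist": [0,0,0],"jaw": 1},{"xyz": [0,0,0.3],"twist": [0,0,0],"jaw": 1},{"xyz": [0,0,0.2],"twist": [0,0,0],"jaw": 1},{"xyz": [0,0,0.15],"twist": [0,0,0],"jaw": 1},{"xyz": [0,0,0.1],"twist": [0,0,0],"jaw": 1},{"xyz": [0,0,0],"twist": [0,0,0],"jaw": 1}]}}

```text
clock: 32.05
ee_pos: [0.4401, -0.2676, 0.0118]
ee_rot: [175.4, 2.3, 48.8]
ft_force: [0.0, 0.5, -1.3]
grip_width: 0.121
finger_force: 29.8
```

Emit:
{"api": "send_rows", "payload": {"series": [{"xyz": [0,0,0.06],"twist": [0,0,0],"jaw": 1},{"xyz": [0,0,0.06],"twist": [0,0,0],"jaw": 1},{"xyz": [0,0,0],"twist": [0,0,0],"jaw": 1}]}}

```text
clock: 32.42
ee_pos: [0.4404, -0.2678, 0.0085]
ee_rot: [175.4, 2.3, 48.8]
ft_force: [-0.6, 0.7, -1.5]
grip_width: 0.126
finger_force: 29.8
```

Emit:
{"api": "send_rows", "payload": {"series": [{"xyz": [0,0,0.05],"twist": [0,0,0],"jaw": 1},{"xyz": [0,0,0.03],"twist": [0,0,0],"jaw": 1},{"xyz": [0,0,0],"twist": [0,0,0],"jaw": 1}]}}

```text
clock: 32.8
ee_pos: [0.4405, -0.268, 0.0063]
ee_rot: [175.4, 2.3, 48.8]
ft_force: [-0.4, 1.5, 1.2]
grip_width: 0.123
finger_force: 30.8
```

Contact with the floor; release with a partial opening, then rise.

Emit:
{"api": "send_rows", "payload": {"series": [{"xyz": [0,0,0],"twist": [0,0,0],"jaw": 0.35},{"xyz": [0,0,0],"twist": [0,0,0],"jaw": 0.35},{"xyz": [0,0,0],"twist": [0,0,0],"jaw": 0.35},{"xyz": [0,0,0],"twist": [0,0,0],"jaw": 0.35},{"xyz": [0,0,-0.2],"twist": [0,0,0],"jaw": 0.35},{"xyz": [0,0,-0.5],"twist": [0,0,0],"jaw": 0.35},{"xyz": [0,0,-0.9],"twist": [0,0,0],"jaw": 0.35},{"xyz": [0,0,-0.9],"twist": [0,0,0],"jaw": 0.35},{"xyz": [0,0,-0.9],"twist": [0,0,0],"jaw": 0.35},{"xyz": [0,0,-0.9],"twist": [0,0,0],"jaw": 0.35}]}}

```text
clock: 34.05
ee_pos: [0.4352, -0.2568, 0.1362]
ee_rot: [175.4, 2.3, 48.8]
ft_force: [-0.2, 0.2, -0.0]
grip_width: 0.327
finger_force: 0.0
```

Emit:
{"api": "send_rows", "payload": {"series": [{"xyz": [0.5,0.7,-0.5],"twist": [0,0,0],"jaw": 0.35},{"xyz": [0.8,0.8,-0.5],"twist": [0,0,0],"jaw": 0.35},{"xyz": [0.8,0.8,0],"twist": [0,0,0],"jaw": 0.35},{"xyz": [0.8,0.8,0],"twist": [0,0,0],"jaw": 0.35},{"xyz": [0.8,0.8,0],"twist": [0,0,0],"jaw": 0.35},{"xyz": [0,0,0],"twist": [0,0,0],"jaw": 0.35}]}}

```text
clock: 34.8
ee_pos: [0.5977, -0.2466, 0.1699]
ee_rot: [175.4, 2.2, 48.9]
ft_force: [-1.0, -0.4, 0.3]
grip_width: 0.325
finger_force: 0.0
```

Run:
```python
from fit import *
o=robot.get_obs(); print(o["clock"],o["ee_pos"],o["ft_force"])
a=np.radians(np.linspace(0,360,73))
for n in("scene","side"):
    s=robot.snapshot(n); save(s,n+"11")
    ds=[d for d in robot.trace("ring",s) if abs(onz(d["centre"],s,.011)[0,1]+.29)<.09]
    for d in ds:
        P=onz(np.argwhere(d["mask"])[:,::-1],s,.011)[:,:2]; c,r=cv2.minEnclosingCircle(P.astype(np.float32))
        rr=np.hypot(*(P-np.array(c)).T); rect=cv2.minAreaRect(P.astype(np.float32))
        print(n,"ring",d["conf"],c,r,np.percentile(rr,[2,50,98]),rect)
    im=s["image"].astype(int); ya=(im[...,0]>90)&(im[...,1]>70)&(im[...,2]<50)&(im[...,1]>.6*im[...,0])
    q=proj([[.46,.288,.1475]],s)[0]; m=np.zeros_like(ya); m[int(q[1])-40:int(q[1])+40,int(q[0])-30:int(q[0])+30]=1
    print("pick",fit([box(.022,.022,.115,.18)],[(s,(ya&m).astype(np.float32))],[.46,.288,[0.]]))
    print([(d["conf"],np.round(onz(d["centre"],s,.06)[0],3)) for d in robot.trace("catch",s)])
```

```text
34.8 [ 0.59767422 -0.24662054  0.16991213] [-1.03624565 -0.35538327  0.32920005]
scene ring 0.92 (0.48175325989723206, -0.30215969681739807) 0.062237005680799484 [0.04659613 0.05430535 0.06129126] ((0.48456838726997375, -0.3042216897010803), (0.11929875612258911, 0.11645608395338058), 83.29720306396484)
pick (array([0.46010627, 0.29022548, 0.10717449]), np.float64(0.03724021464586258))
[(0.45, array([0.494, 0.051, 0.06 ]))]
side ring 0.68 (0.48021942377090454, -0.2977733612060547) 0.06512642651796341 [0.04491988 0.05506841 0.06433464] ((0.48544642329216003, -0.2990703880786896), (0.12779918313026428, 0.11367741227149963), 83.07091522216797)
pick (array([0.46257913, 0.29541045, 0.02432242]), np.float64(0.2724681794643402))
[(0.43, array([0.505, 0.052, 0.06 ])), (0.26, array([ 0.487, -0.275,  0.06 ]))]
```

```bash
python3 -c "
from bench import robot
print(robot.hand_in())"
```

```text
the job is handed in; nothing more can be done
None
```

I handed the job in at about 35 s of the 64 s limit: the ring measured flat in the blue tray about 15 mm off centre, the pick is back in its fork and the catch is down, but `hand_in()` returned no verdict, so I can't confirm it passed.

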